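# Set up the classroom proofing press

## Task

Make the little printing press ready for the next print. First roll the roller along its rails, without lifting it off them, to the far end and park it in its rest saddles there; then lay the steel stop bar gently and level in the pair of notches nearest the parked roller; then slide the printing block up square against the bar so that it touches it, without pushing the bar out of its notches. Leave the ink jars, the pencil pot and the other things on the table alone.

Things in the scene. Friction and masses are not known exactly. Their poses are not given: they have to be found in the camera images.
- press: The press, fixed, level: plywood base 340 x 172 mm, its top (the bed) 18 mm above the table. Origin on the table under its centre; x runs along the rails away from the robot (yaw within 0.15 rad), y to the left. Two steel rails 16 mm wide, centred at y = +-76 mm, x = -165 to +165 mm, tops 42 mm above the table. Between the racks inside the rails the bed is free, 112 mm wide.
- saddle (a point): Where the roller's centre lies when parked: press x = +120 mm, y = 0, 61 mm above the table; axes as the press. The rest saddles are V notches in both rail tops there, 34 mm wide, 10 mm deep, faces sloping 30 degrees; beyond them the rails are flat for 28 mm more and then end, with no stop.
- notch (a point): Where the bar's centre lies when in the right notches: press x = +40 mm, y = 0, 29 mm above the table; axes as the press. Just inside each rail (|y| = 56 to 68 mm) is a wooden rack, top 38 mm above the table, x = -90 to +90 mm, with notches at x = -40, 0 and +40 mm: 17 mm wide, flared to 27 mm in the upper 8 mm, floor 22 mm above the table.
- roller: Roller, 0.55 to 0.85 kg, origin at its centre, axis its own y. Rubber barrel 50 mm in diameter, 174 mm long, on both rails; steel flanges 70 mm in diameter at its ends, outside the rails with 3 mm play; wooden grips 22 mm thick, 40 mm long. It starts near mid-press, up to 0.06 rad askew, centre 67 mm above the table; it rolls freely, passes 2 mm over the block and sinks 6 mm into the saddles.
- bar: The stop bar, a plain round steel bar 14 mm in diameter and 128 mm long, 0.155 kg, lying on the table to the right of the press. Origin at its centre, axis along its own y (either end alike).
- block: The printing block, wood with a carved brown lino face, 70 mm (its x) x 100 mm (its y) x 22 mm high, about 0.15 kg, flat on the bed between the racks towards the robot's end, partly under the roller. Origin at the centre of its underside, its x roughly along the press x.
- block_head (a point): Middle of the block's far end face (35 mm along the block's x from its origin), 11 mm above its underside; axes as the block. It must come to touch the bar: 7 mm short of the bar's centre.
- ink_jar: Bystander: ink jar with a black lid, 54 mm in diameter, 62 mm high, right of the press's far end. Origin under its centre.
- ink_jar2: Bystander: ink jar with a white lid, 54 mm in diameter, 62 mm high, further right. Origin under its centre.
- pencil_pot: Bystander: white pot with pencils, 72 mm in diameter, 165 mm high over the pencils, left of the press. Origin under its centre.
- baren: Bystander: round wooden hand press 90 mm in diameter with a knob, 45 mm high, at the right. Origin under its centre.
- spare_block: Bystander: smaller printing block 60 x 80 x 22 mm on the table at the right, near the robot. Origin under its centre.
Mind the look-alikes: they are no part of the job. Several things have the shape of the bar; the one meant has the colours described above.

How it is judged (in metres and radians):
On the way, in this order (a step that is already met when the one before it is completed fails the run):
1. the roller is parked in both rest saddles (x of roller in the frame of saddle between -0.004 and 0.004 m and z of roller in the frame of saddle between -0.0025 and 0.0025 m and angle between the y axis of roller and the y axis of press, either way round below 0.03 rad and linear speed of roller below 0.02 m/s), for 0.3 s.
2. the stop bar lies level in the notches nearest the parked roller, the gripper off it (x of bar in the frame of notch between -0.005 and 0.005 m and z of bar in the frame of notch between -0.0025 and 0.0025 m and angle between the y axis of bar and the y axis of press, either way round below 0.04 rad and linear speed of bar below 0.02 m/s and contact force between the fingers and bar below 0.05 N), for 0.3 s.
3. the block lies square against the bar (x of bar in the frame of block_head between 0.004 and 0.01 m and angle between the y axis of block and the y axis of press, either way round below 0.05 rad and angle between block's own z axis and vertical below 0.04 rad and z of block in the frame of press below 0.021 m and linear speed of each of block, bar below 0.02 m/s and x of bar in the frame of notch between -0.005 and 0.005 m and z of bar in the frame of notch between -0.0025 and 0.0025 m and angle between the y axis of bar and the y axis of press, either way round below 0.04 rad), for 0.2 s.
At the end, for the whole second after the job is handed in: Roller in both saddles (4 mm along, 2.5 mm in height, axis 0.03 rad); bar on the floors of the pair of notches nearest it (5 mm, 2.5 mm, 0.04 rad); block flat on the bed, square within 0.05 rad, its far end at most 3 mm from the bar; all at rest (all of step 1 and all of step 3); the robot touches nothing.
It fails at once if the roller was lifted more than 12 mm off its rails (z of roller in the frame of saddle above 0.018 m).
It fails at once if the roller ran off its rails (z of roller in the frame of saddle below -0.012 m).
It fails at once if the bar was dropped (falls free faster than 0.6 m/s, about 20 mm) or rammed into the press (over 60 N) (contact force between bar and press above 60 N or (linear speed of bar above 0.6 m/s and contact force between the fingers and bar below 0.05 N)).
It fails at once if another thing on the table was moved more than 20 mm or tipped (distance of any of ink_jar, ink_jar2, pencil_pot, baren, spare_block from where it was at the start of the episode above 0.02 m or angle between any of ink_jar, ink_jar2, pencil_pot, baren, spare_block's own z axis and vertical above 0.3 rad).
It also fails if it takes over 64 s, if anything falls off the work surface, if the arm or the gripper's body presses on something with over 40 N, if the wrist force passes 120 N, or if a joint passes its speed limit or range.

## Robot

A 6-joint arm with a two-finger parallel gripper is mounted at the origin on the work surface. World frame = base frame: x ahead of the robot, y to its left, z up, the work surface at z = 0. Lengths are in mm, angles in rad, forces in N, time in s.
With the tool pointing down it reaches from about 325 to 850 mm from the base axis. Payload 15.5 kg.
Tool frame: the origin (TCP) lies midway between the tips of the shut fingers; the grasp point (between the pads) lies hold_point_z behind it (hold_point_z is the distance from the TCP to the grasp point, in mm); z points along the fingers, y is the direction in which the jaws open and shut (so a half turn about z gives the same grasp; the last joint's range is limited). The gripper opens to 91 mm and grips with 3 to 60 N. Pads are 32 mm wide; open, the fingers measure 118 mm over their backs; the gripper's body (76 mm by 178 mm) begins 60 mm behind the grasp point.
Start: joints at [1.149, 0.494, 1.345, -0, 1.302, -0.096], TCP at [200.629, 591.924, 213.915] pointing down, gripper open.
Joint ranges: [-2.91, 2.91], [-0.82, 2.16], [0.22, 2.67], [-1.22, 4.37], [0.12, 2.79], [-3.08, 3.08]. Speed limits (rad/s): [1.89, 1.89, 2.57, 3.01, 3.01, 3.01].

## Interface

Orientations are given as [roll, pitch, yaw] about the fixed x, y, z axes, in that order (R = Rz(yaw) Ry(pitch) Rx(roll)).
In Python, from plant import * gives the robot as it stands.
- The arm moves only by the tool arm_command, never from a script. Its arguments are lists of equal length, an entry for each row: "rot": the turn, a rotation vector about the tool's x, y, z in rad, a list of three; "dp": the shift along the tool's x, y, z in mm, a list of three; "fingers": the closure, from -1 (fully open) to 1 (shut). In form: {"rot": [[rx, ry, rz], ...], "dp": [[x, y, z], ...], "fingers": [fingers, ...]}. A call has exactly 10 rows; each row shifts and turns the commanded pose from where the row before left it, along the tool's axes as they then stand; what a row does not reach is not made up. A row lasts 1/12 s, in which the tool goes at most 41.7 mm and 7.16 degrees, less where a joint would pass 70% of its speed; a pose out of reach is approached as far as the arm can. A call with a gripper value outside its range is refused whole. The fingers move at their own pace and stop on an object; "force" is the grip in N (left out, the last holds). Time passes only in rows, so rows that do not move let the fingers close, or fill a call up. It gives the time, the measured TCP pose, the force and the opening at its end, in the units of the state.
- read_state(): the state, without advancing time (a new reading comes with each control period).
- grab_frame(name): name is "scene" or "top" or "wrist"; returns (picture, depth): 420x560x3 uint8, red, green, blue; 420x560 float32, mm along the optical axis (not along the pixel's ray), 0 where there is no reading.
- get_calibration(name): a dict with "K" (3x3 intrinsics, pixels), "eye" and "attitude" of the camera in the world; the wrist camera has in their place "tool_from_camera" (4x4, takes a point from camera to tool coordinates, whose origin is the TCP and whose axes are the flange's). Camera axes: x right, y up, looking along -z (the intrinsics and any distortion apply to the point x, -y, -z); pixel columns grow to the right and rows downward; lengths in mm; the calibration is good to about 2 mm. A picture is of the moment at which its call begins: read the wrist's pose just before it. get_calibration takes no time and is no camera call.
- sign_off(): hands the job in, once; it reports no verdict.
The state is a dict: "t": time; "joint_positions": joint angles; "qd": joint speeds; "joint_torque": joint torques, N m; "position": TCP position; "orientation": TCP orientation; "force": force on the tool from outside, world axes, zero at the start; "wrist_torque": the same for the moment, N m; "finger_gap": finger opening in mm.
Only numpy, scipy, OpenCV 4.12 (cv2) and the standard library are available. Lean on these libraries where they do the work, as an engineer would, in place of code of your own. Each camera call takes 0.05 s, during which the arm holds its last target. There are 200 camera calls.

## Working session

There is one attempt and no reset: what is moved stays moved. The work goes in short steps, Python scripts to look and compute and a tool call to move; the robot and the scene stay as the last step left them, time stands still between calls to the robot, and variables do not carry over. Pictures are saved under pics/ and viewed, about 8 in all and at most 12, crops included, and the job is handed in when it is done.

Besides the shell and the picture viewer there is one more tool, called after "Call:" as a command line: name --argument value ..., lists and objects as JSON in quotes. arm_command: Moves the arm, as the interface text tells. Its arguments: {"type":"object","properties":{"rot":{"type":"array"},"dp":{"type":"array"},"fingers":{"type":"array"},"force":{"type":"number"}},"required":["rot","dp","fingers"]}

```bash
ls; mkdir -p pics; python3 - <<'E'
from plant import *
import cv2,numpy as np
for n in ["scene","top"]:
    im,d=grab_frame(n); np.savez(f"pics/{n}0.npz",im=im,d=d)
    cv2.imwrite(f"pics/{n}0.png",im[:,:,::-1]); c=get_calibration(n); print(n,c)
print(get_calibration("wrist")); print(read_state())
E
```

```text
pics
scene {'K': array([[451.88002595,   0.        , 279.71353708],
       [  0.        , 451.88002595, 213.8350366 ],
       [  0.        ,   0.        ,   1.        ]]), 'eye': array([1086.14084351, -641.35224377,  908.89197573]), 'attitude': array([ 0.81596267, -0.0075359 ,  0.78795087])}
top {'K': array([[470.36985841,   0.        , 277.6496082 ],
       [  0.        , 470.36985841, 210.12636458],
       [  0.        ,   0.        ,   1.        ]]), 'eye': array([ 355.15888303,  -18.07393484, 1155.37527994]), 'attitude': array([ 0.10783361, -0.01505995, -1.56668813])}
{'K': array([[303.34252847,   0.        , 280.56275725],
       [  0.        , 303.34252847, 211.25947296],
       [  0.        ,   0.        ,   1.        ]]), 'tool_from_camera': array([[ 1.43569008e-03,  9.55780322e-01,  2.94078077e-01,
         8.41371220e+01],
       [ 9.99998968e-01, -1.38648423e-03, -3.75799036e-04,
         1.08579643e+00],
       [ 4.85532919e-05,  2.94078314e-01, -9.55781326e-01,
        -1.71325653e+02],
       [ 0.00000000e+00,  0.00000000e+00,  0.00000000e+00,
         1.00000000e+00]])}
{'t': 0.1, 'joint_positions': array([ 1.14849889e+00,  4.94125585e-01,  1.34604037e+00, -1.53105230e-05,
        1.30250464e+00, -9.54756572e-02]), 'qd': array([ 0.00085961, -0.00106912, -0.00247294,  0.00094285,  0.00250098,
       -0.00114995]), 'joint_torque': array([ 7.01795962e-04, -8.80253863e+01, -3.82538044e+01,  7.10596796e-02,
        4.83871065e-02,  1.21071861e-05]), 'position': array([200.49861105, 591.61966992, 213.40482661]), 'orientation': array([-3.14051821e+00, -8.80700111e-05,  2.81477489e+00]), 'force': array([-0.49039886,  0.72806226, -0.33543949]), 'wrist_torque': array([-0.01057685,  0.04911877,  0.00197431]), 'finger_gap': 91.45551913117008}
```

View pics/top0.png

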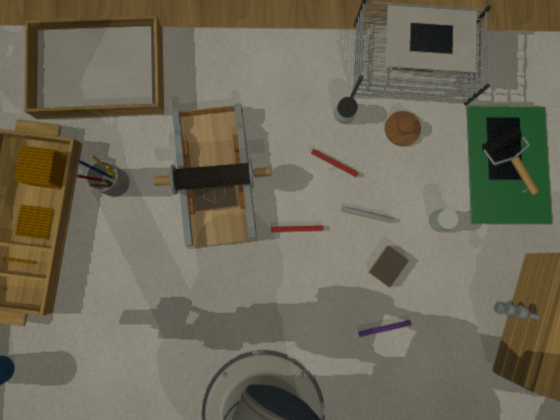

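View pics/scene0.png

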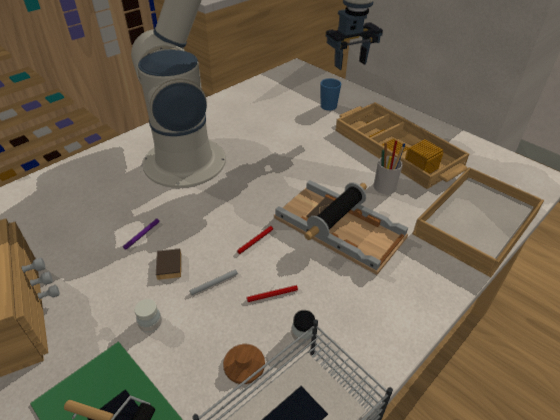

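The top view shows the press at about (215,175) with the roller across it at (212,177). Four things have the bar's shape: red (335,163), red (297,229), purple (385,328) and grey (370,214). Only the grey one is steel-coloured. I'll measure it and confirm it in an enlarged crop.

```bash
cat > h.py <<'E'
from plant import *
import numpy as np,cv2
from scipy.spatial.transform import Rotation as R
def cam(n,st=None):
    c=get_calibration(n)
    if n!="wrist": return c["K"],R.from_euler("xyz",c["attitude"]).as_matrix(),np.array(c["eye"])
    T=c["tool_from_camera"]; Rt=R.from_euler("xyz",st["orientation"]).as_matrix()
    return c["K"],Rt@T[:3,:3],Rt@T[:3,3]+st["position"]
def dirs(C,uv):
    K,A,e=C; uv=np.atleast_2d(uv).astype(float)
    return np.c_[(uv[:,0]-K[0,2])/K[0,0],-(uv[:,1]-K[1,2])/K[1,1],-np.ones(len(uv))]@A.T
def plane(C,uv,z):
    d=dirs(C,uv); return C[2]+d*((z-C[2][2])/d[:,2])[:,None]
def cloud(C,d):
    h,w=d.shape; u,v=np.meshgrid(np.arange(w),np.arange(h))
    P=C[2]+dirs(C,np.c_[u.ravel(),v.ravel()])*d.ravel()[:,None]; P[d.ravel()==0]=np.nan
    return P.reshape(h,w,3)
def proj(C,P):
    K,A,e=C; q=(np.atleast_2d(P)-e)@A; return np.c_[K[0,0]*q[:,0]/-q[:,2]+K[0,2],K[1,1]*-q[:,1]/-q[:,2]+K[1,2]]
def axis(p):  # mean, direction, half-extents of xy points
    c,s,a=cv2.minAreaRect(p[:,:2].astype(np.float32)); return c,s,a
E
python3 - <<'E'
from h import *
z=np.load("pics/top0.npz"); im,d=z["im"],z["d"]; C=cam("top"); P=cloud(C,d)
print("table z",np.nanmedian(P[250:300,200:350,2]), "noise",np.nanstd(P[250:300,200:350,2]))
hsv=cv2.cvtColor(im,cv2.COLOR_RGB2HSV)
# bar
sub=np.zeros(d.shape,bool); sub[195:232,330:410]=1
m=sub&(P[...,2]>5)&(P[...,2]<30)
print("bar depth n",m.sum(),axis(P[m]),np.nanmax(P[m][:,2]),np.median(hsv[m],0))
# rails: height
sub[:]=0; sub[95:255,165:270]=1
m=sub&(P[...,2]>36)&(P[...,2]<47)&(hsv[...,1]<70)
c=axis(P[m]);print("rails",m.sum(),c)
# roller
m=sub&(P[...,2]>70)&(P[...,2]<110); print("barrel",m.sum(),axis(P[m]))
for (u,v) in [(162,181),(262,172),(212,176),(178,180),(248,174)]: print((u,v),P[v,u],hsv[v,u])
a=cv2.resize(im[95:255,150:290],None,fx=3,fy=3,interpolation=cv2.INTER_CUBIC);b=cv2.resize(im[140:245,280:410],None,fx=2.8,fy=2.8,interpolation=cv2.INTER_CUBIC)
o=np.zeros((480,800,3),np.uint8);o[:a.shape[0],:a.shape[1]]=a;o[:b.shape[0],425:425+b.shape[1]]=b;
cv2.imwrite("pics/crop1.png",np.clip(o.astype(float)*1.4,0,255).astype(np.uint8)[:,:,::-1])
E
```

```text
table z 0.6510362235624143 noise 2.1899359241493213
bar depth n 368 ((473.9696350097656, -261.034912109375), (89.0102767944336, 193.9126739501953), 0.2176879346370697) 20.460115998958372 [ 39.  18. 112.]
rails 1501 ((564.6221923828125, 122.29077911376953), (331.4241638183594, 168.71319580078125), 7.060200214385986)
barrel 1955 ((551.0056762695312, 107.35295104980469), (65.64376831054688, 243.69618225097656), 4.590693473815918)
(162, 181) [537.95767331 233.64084525  78.47126192] [ 19 141 123]
(262, 172) [560.92526688   2.92522777  77.11415379] [ 19 131  99]
(212, 176) [547.7989889  116.74001688  93.12086226] [10 46 33]
(178, 180) [538.46577893 194.44899791  90.5474188 ] [40 31 25]
(248, 174) [553.70959163  34.79366289  89.32370838] [30 59 39]
```

View pics/crop1.png

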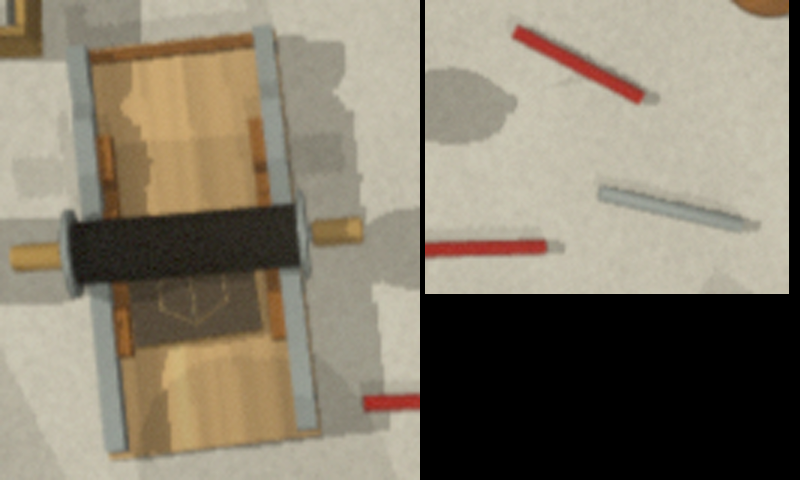

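The crop confirms that the grey bar at (370,214) is the steel one; the red bars and the purple one are the look-alikes. The rails measure 331 x 169 mm, against 330 x 168 given. That puts the press centre at about (564.6, 122.3) with yaw 0.123. The roller grips read z≈78, which is right, and the roller's yaw is about 0.10. Next I turn the tool so the jaws open along the rails.

Call:
arm_command --rot '[[0,0,0.112],[0,0,0.112],[0,0,0.112],[0,0,0.112],[0,0,0.112],[0,0,0.112],[0,0,0.112],[0,0,0.112],[0,0,0.112],[0,0,0.112]]' --dp '[[0,0,0],[0,0,0],[0,0,0],[0,0,0],[0,0,0],[0,0,0],[0,0,0],[0,0,0],[0,0,0],[0,0,0]]' --fingers '[-1,-1,-1,-1,-1,-1,-1,-1,-1,-1]'

```text
t: 0.93
position: [200.6, 591.7, 213.6]
orientation: [-3.141, 0.001, 1.689]
force: [-0.1, -0.2, -0.6]
finger_gap: 91.3
```

```bash
cat >> h.py <<'E'
PC=np.array([564.6,122.3]);PY=0.1232
def press(p): p=np.atleast_2d(p)[:,:2]-PC; c,s=np.cos(PY),np.sin(PY); return np.c_[p@[c,s],p@[-s,c]]
def world(px,py): c,s=np.cos(PY),np.sin(PY); return PC+np.array([c*px-s*py,s*px+c*py])
def to(x,y,z,yaw=None):
    s=read_state(); Rt=R.from_euler("xyz",s["orientation"]); d=Rt.inv().apply(np.array([x,y,z])-s["position"])
    print("t",s["t"],"pos",s["position"].round(1),"rpy",s["orientation"].round(3),"F",s["force"].round(1),"gap",round(s["finger_gap"],1)); print("tool dp",d.round(1), "rz", None if yaw is None else round(s["orientation"][2]-yaw,3))
E
python3 - <<'E'
from h import *
import plant; print([k for k in dir(plant) if not k.startswith('_')], getattr(plant,'hold_point_z',None))
z=np.load("pics/top0.npz"); im,d=z["im"].astype(int),z["d"]; C=cam("top"); P=cloud(C,d)
hsv=cv2.cvtColor(z["im"],cv2.COLOR_RGB2HSV)
m=np.zeros(d.shape,bool); m[195:232,330:410]=(im[195:232,330:410,2]-im[195:232,330:410,0])>=-2
n,l,s,c=cv2.connectedComponentsWithStats(m.astype(np.uint8)); k=1+s[1:,4].argmax(); v,u=np.where(l==k)
print("bar",s[k],axis(plane(C,np.c_[u,v],9)), plane(C,[c[k]],9))
# roller from barrel: dark mask at z 67..; grips centre
m=np.zeros(d.shape,bool); m[160:195,165:265]=hsv[160:195,165:265,2]<55
print("barrel depth",[ (x,) for x in [np.nanmean(P[m&(P[...,2]>85)],0)]])
g=np.array([[162,181],[262,172]]); w=plane(C,g,78); print(w,press(w),"roller centre press",press(w.mean(0)))
# block dark lino face
hs=hsv[190:215,190:245]; print(hs[12,::6].tolist())
to(*world(press(w.mean(0)[None])[0,0],0),213,1.68)
E
```

```text
['IKError', 'get_calibration', 'grab_frame', 'hold_point_z', 'read_state', 'sign_off'] 18.8
bar [363 213   4   3   7] ((470.9965515136719, -248.25411987304688), (4.937282085418701, 7.444334506988525), 0.3201582133769989) [[ 470.64998467 -249.45325036    9.        ]]
barrel depth [(array([550.38885296, 119.71688335,  90.24433122]),)]
[[538.03766754 233.75099768  78.        ]
 [560.75621935   2.90797589  78.        ]] [[ -12.66494811  113.8704592 ]
 [ -18.48656251 -118.01473246]] roller centre press [[-15.57575531  -2.07213663]]
[[16, 175, 83], [17, 75, 61], [14, 78, 62], [20, 84, 61], [18, 91, 70], [20, 86, 62], [17, 81, 63], [19, 100, 61], [18, 118, 95], [15, 143, 105]]
t 0.9333 pos [200.6 591.7 213.6] rpy [-3.141e+00  1.000e-03  1.689e+00] F [-0.1 -0.2 -0.6] gap 91.3
tool dp [-509.2  290.4    0.8] rz 0.009
```

Call:
arm_command --rot '[[0,0,0],[0,0,0],[0,0,0],[0,0,0],[0,0,0],[0,0,0],[0,0,0],[0,0,0],[0,0,0],[0,0,0]]' --dp '[[-28,16,0],[-28,16,0],[-28,16,0],[-28,16,0],[-28,16,0],[-28,16,0],[-28,16,0],[-28,16,0],[-28,16,0],[-28,16,0]]' --fingers '[-1,-1,-1,-1,-1,-1,-1,-1,-1,-1]'

```text
t: 1.77
position: [394.6, 332.4, 213.8]
orientation: [-3.141, 0.0, 1.695]
force: [1.7, 0.7, -0.0]
finger_gap: 91.0
```

Call:
arm_command --rot '[[0,0,0],[0,0,0],[0,0,0],[0,0,0],[0,0,0],[0,0,0],[0,0,0],[0,0,0],[0,0,0],[0,0,0]]' --dp '[[-28,16,0],[-28,16,0],[-28,16,0],[-28,16,0],[-28,16,0],[-28,16,0],[-28,16,0],[-28,16,0],[0,0,0],[0,0,0]]' --fingers '[-1,-1,-1,-1,-1,-1,-1,-1,-1,-1]'

```text
t: 2.6
position: [549.3, 126.1, 213.5]
orientation: [-3.141, 0.0, 1.692]
force: [-0.4, 0.3, -0.2]
finger_gap: 91.1
```

```bash
python3 - <<'E'
from h import *
to(*world(-15.5,0),58,1.68)
s=read_state(); im,d=grab_frame("wrist"); C=cam("wrist",s); P=cloud(C,d); np.savez("pics/w1.npz",im=im,d=d)
m=(P[...,2]>86)&(P[...,2]<96)&(d>0); q=press(P[m]); q=q[(abs(q[:,0]+15)<30)&(abs(q[:,1])<87)]
print("barrel top press",len(q),np.median(q,0),axis(q), "slope dx/dy", np.polyfit(q[:,1],q[:,0],1))
cv2.imwrite("pics/w1.png",im[:,:,::-1])
E
```

```text
t 2.6 pos [549.3 126.1 213.5] rpy [-3.141  0.     1.692] F [-0.4  0.3 -0.2] gap 91.1
tool dp [ -5.7  -0.7 155.5] rz 0.012
barrel top press 5537 [-11.39715711   9.20925741] ((-14.500829696655273, 0.02629852294921875), (57.72336196899414, 173.82850646972656), 0.18948213756084442) slope dx/dy [  0.02904687 -11.80255792]
```

View pics/w1.png

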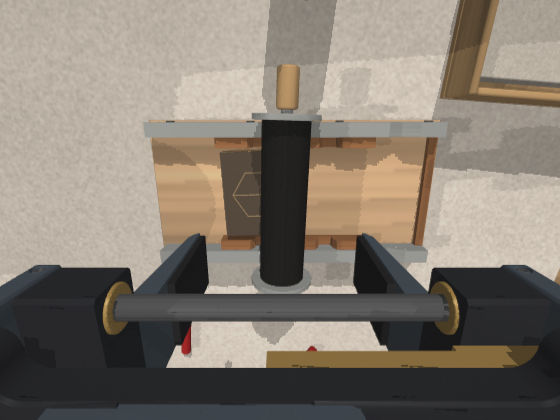

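The wrist view shows the barrel centred between the open fingers, running from (285,120) to (280,285), with the block's brown face at (245,195) just behind it. I'll descend to straddle it.

Call:
arm_command --rot '[[0,0,0],[0,0,0],[0,0,0],[0,0,0],[0,0,0],[0,0,0],[0,0,0],[0,0,0],[0,0,0],[0,0,0]]' --dp '[[-2,0,17],[-2,0,18],[-2,0,18],[0,0,18],[0,0,18],[0,0,18],[0,0,18],[0,0,18],[0,0,14],[0,0,0]]' --fingers '[-1,-1,-1,-1,-1,-1,-1,-1,-1,-1]'

```text
t: 3.48
position: [547.1, 122.4, 54.7]
orientation: [-3.137, -0.0, 1.696]
force: [-0.5, 0.4, -0.1]
finger_gap: 90.9
```

Call:
arm_command --rot '[[0,0,0],[0,0,0],[0,0,0],[0,0,0],[0,0,0],[0,0,0],[0,0,0],[0,0,0],[0,0,0],[0,0,0]]' --dp '[[0,0,0],[0,0,0],[0,0,0],[0,0,0],[0,0,0],[0,0,0],[0,0,0],[0,0,0],[0,0,0],[0,0,0]]' --fingers '[-0.5,-0.3,-0.26,-0.26,-0.26,-0.26,-0.26,-0.26,-0.26,-0.26]' --force 3

```text
t: 4.32
position: [549.5, 121.4, 56.9]
orientation: [3.142, 0.0, 1.695]
force: [-0.3, -1.1, 0.7]
finger_gap: 57.4
```

Call:
arm_command --rot '[[0,0,0],[0,0,0],[0,0,0],[0,0,0],[0,0,0],[0,0,0],[0,0,0],[0,0,0],[0,0,0],[0,0,0]]' --dp '[[0,3,0],[0,6,0],[0,8,0],[0,8,0],[0,8,0],[0,8,0],[0,8,0],[0,8,0],[0,8,0],[0,8,0]]' --fingers '[-0.26,-0.26,-0.26,-0.26,-0.26,-0.26,-0.26,-0.26,-0.26,-0.26]'

```text
t: 5.15
position: [621.9, 130.5, 56.8]
orientation: [-3.14, -0.0, 1.695]
force: [-5.6, -0.2, 3.8]
finger_gap: 57.4
```

```bash
python3 - <<'E'
from h import *
to(*world(120,0),57,PY+np.pi/2)
im,d=grab_frame("top"); C=cam("top"); P=cloud(C,d)
im2,d2=grab_frame("scene");cv2.imwrite("pics/s2.png",cv2.resize(im2[150:320,240:440],None,fx=3,fy=3)[:,:,::-1])
E
```

```text
t 5.15 pos [621.9 130.5  56.8] rpy [-3.14  -0.     1.695] F [-5.6 -0.2  3.8] gap 57.4
tool dp [-1.2 62.1 -0.3] rz 0.001
```

View pics/s2.png

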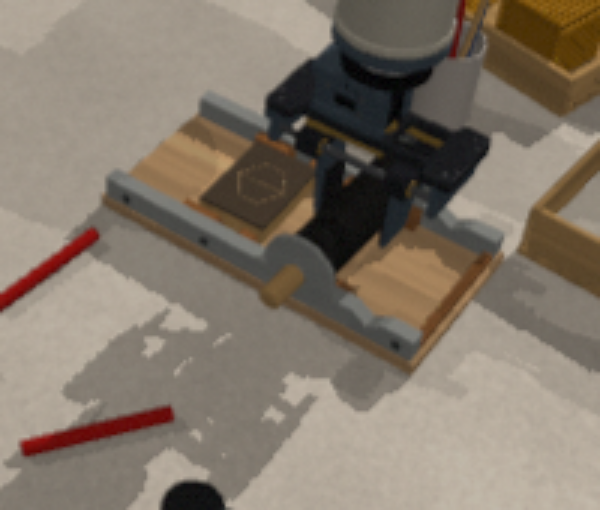

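The crop shows the roller straddled and rolling on its rails at (340,235), with the block clear behind it at (260,185) and the saddle ahead at (350,295). I'll roll on slowly.

Call:
arm_command --rot '[[0,0,0],[0,0,0],[0,0,0],[0,0,0],[0,0,0],[0,0,0],[0,0,0],[0,0,0],[0,0,0],[0,0,0]]' --dp '[[0,7,0],[0,7,0],[0,7,0],[0,7,0],[0,6,0],[0,6,0],[0,6,0],[0,6,0],[0,5,0],[0,5,0]]' --fingers '[-0.26,-0.26,-0.26,-0.26,-0.26,-0.26,-0.26,-0.26,-0.26,-0.26]'

```text
t: 6.08
position: [684.4, 138.2, 56.9]
orientation: [3.141, 0.0, 1.695]
force: [-0.2, -0.2, -0.1]
finger_gap: 57.8
```

Call:
arm_command --rot '[[0,0,0],[0,0,0],[0,0,0],[0,0,0],[0,0,0],[0,0,0],[0,0,0],[0,0,0],[0,0,0],[0,0,0]]' --dp '[[0,0,0],[0,0,0],[0,0,0],[0,0,0],[0,0,0],[0,0,0],[0,0,0],[0,0,0],[0,0,0],[0,0,0]]' --fingers '[-0.26,-0.3,-0.5,-0.7,-0.8,-0.8,-0.8,-0.8,-0.8,-0.8]'

```text
t: 6.92
position: [683.5, 138.1, 56.9]
orientation: [3.142, 0.0, 1.695]
force: [-0.4, -0.1, 0.1]
finger_gap: 82.0
```

```bash
python3 - <<'E'
from h import *
to(*world(120,0),230,PY+np.pi/2)
im,d=grab_frame("top"); C=cam("top"); P=cloud(C,d)
hsv=cv2.cvtColor(im,cv2.COLOR_RGB2HSV); 
im2,d2=grab_frame("scene");C2=cam("scene");P2=cloud(C2,d2)
m=(P2[...,2]>60)&(P2[...,2]<110); q=press(P2[m]); zz=P2[m][:,2]
for y in (-105,-75,-60): 
    k=abs(q[:,1]-y)<7; k&=abs(q[:,0]-120)<45
    print(y,k.sum(), "x",np.percentile(q[k,0],[2,50,98]).round(1),"ztop",np.percentile(zz[k],[95,99]).round(1))
E
```

```text
t 6.9167 pos [683.5 138.1  56.9] rpy [3.142 0.    1.695] F [-0.4 -0.1  0.1] gap 82.0
tool dp [-1.100e+00  1.000e-01 -1.731e+02] rz 0.001
-105 31 x [103.9 123.7 141.8] ztop [78.8 89.4]
-75 68 x [103.4 128.  145.2] ztop [86.  87.8]
-60 89 x [100.  127.7 144.5] ztop [86.7 87.1]
```

The barrel top reads 86 mm, the parked height. I'll raise the arm.

Call:
arm_command --rot '[[0,0,0],[0,0,0],[0,0,0],[0,0,0],[0,0,0],[0,0,0],[0,0,0],[0,0,0],[0,0,0],[0,0,0]]' --dp '[[0,0,-15],[0,0,-18],[0,0,-18],[0,0,-18],[0,0,-18],[0,0,-18],[0,0,-18],[0,0,-18],[0,0,-18],[0,0,-11]]' --fingers '[-1,-1,-1,-1,-1,-1,-1,-1,-1,-1]'

```text
t: 7.85
position: [684.0, 138.2, 229.0]
orientation: [3.14, 0.0, 1.695]
force: [0.6, 0.0, 0.7]
finger_gap: 90.8
```

```bash
python3 - <<'E'
from h import *
C=cam("top"); e=plane(C,[[342.5,208],[396.5,219]],7); print(e, np.linalg.norm(e[0]-e[1]), e.mean(0)); dv=e[0]-e[1]; a=np.arctan2(dv[1],dv[0]); print("axis ang",a,"tool yaw",a)
to(e.mean(0)[0],e.mean(0)[1],220,a)
E
```

```text
[[ 485.74142611 -194.53530275    7.        ]
 [ 459.27709575 -327.39318215    7.        ]] 135.4679921583195 [ 472.50926093 -260.96424245    7.        ]
axis ang 1.3741770602633117 tool yaw 1.3741770602633117
t 7.85 pos [684.  138.2 229. ] rpy [3.14  0.    1.695] F [0.6 0.  0.7] gap 90.8
tool dp [-370.  -259.2    8.5] rz 0.321
```

Call:
arm_command --rot '[[0,0,0],[0,0,0],[0,0,0],[0,0,0],[0,0,0],[0,0,0],[0,0,0],[0,0,0],[0,0,0],[0,0,0]]' --dp '[[-20,-12,0],[-30,-19,0],[-30,-19,0],[-30,-19,0],[-30,-19,0],[-30,-19,0],[-30,-19,0],[-30,-19,0],[-30,-19,0],[-30,-19,0]]' --fingers '[-1,-1,-1,-1,-1,-1,-1,-1,-1,-1]'

```text
t: 8.68
position: [536.7, -173.5, 226.8]
orientation: [-3.142, -0.0, 1.695]
force: [1.1, -0.8, 1.1]
finger_gap: 91.3
```

Call:
arm_command --rot '[[0,0,0],[0,0,0],[0,0,0],[0,0,0],[0,0,0.08],[0,0,0.08],[0,0,0.08],[0,0,0.08],[0,0,0],[0,0,0]]' --dp '[[-30,-19,0],[-30,-19,0],[-30,-19,0],[-30,-19,0],[0,0,0],[0,0,0],[0,0,0],[0,0,0],[0,0,0],[0,0,0]]' --fingers '[-1,-1,-1,-1,-1,-1,-1,-1,-1,-1]'

```text
t: 9.52
position: [477.1, -300.7, 226.7]
orientation: [-3.141, -0.0, 1.377]
force: [0.0, 0.6, 1.0]
finger_gap: 91.1
```

```bash
python3 - <<'E'
from h import *
s=read_state(); im,d=grab_frame("wrist"); C=cam("wrist",s); P=cloud(C,d); np.savez("pics/w3.npz",im=im,d=d); cv2.imwrite("pics/w3.png",im[:,:,::-1])
I=im.astype(int); u,v=proj(C,[472,-261,7])[0]; print("pred px",u,v)
hsv=cv2.cvtColor(im,cv2.COLOR_RGB2HSV)
m=(P[...,2]>4)&(P[...,2]<25)&(hsv[...,1]<40)&(np.hypot(P[...,0]-472,P[...,1]+261)<90)
n,l,st,c=cv2.connectedComponentsWithStats(m.astype(np.uint8)); k=1+st[1:,4].argmax(); w=P[l==k]; print(st[k],axis(w),np.median(w[:,2]),np.percentile(w[:,2],98))
top=w[w[:,2]>10]; print("top line",axis(top),top.mean(0))
to(472.5,-261,220,1.374)
E
```

```text
pred px 270.9381058127557 156.29251968918987
[ 263   96   13  104 1151] ((470.78692626953125, -251.96292114257812), (127.5003662109375, 14.03024959564209), 77.29415130615234) 13.323318684816229 15.509278125265212
top line ((470.7220764160156, -252.13882446289062), (127.19962310791016, 13.271685600280762), 77.65377807617188) [ 471.7089131  -248.62690718   13.30068957]
t 9.5667 pos [ 477.1 -300.6  226.8] rpy [-3.141 -0.     1.378] F [0.  0.9 0.6] gap 91.6
tool dp [ 38.  -12.1   6.8] rz 0.004
```

View pics/w3.png

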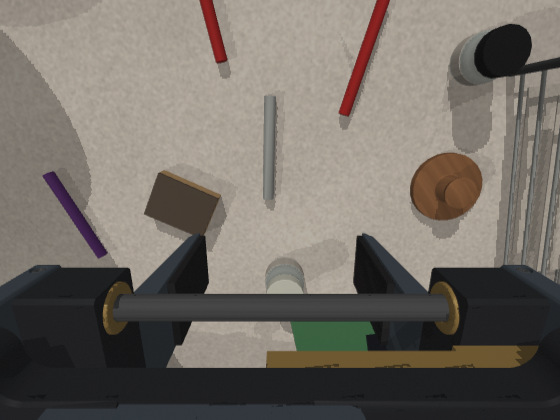

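The steel bar is at px (269,148) and measures 127.5 x 14 mm, top about 14 mm, which matches the description. It lies at (470.8, -252.0), angle 1.35. The top camera had put it 9 mm further right because of the shadow, so I trust the wrist view.

```bash
python3 - <<'E'
from h import *
to(470.8,-252,2,1.351)
E
```

```text
t 9.5667 pos [ 477.1 -300.6  226.8] rpy [-3.141 -0.     1.378] F [0.  0.9 0.6] gap 91.6
tool dp [ 46.5 -15.5 224.8] rz 0.027
```

Call:
arm_command --rot '[[0,0,0],[0,0,0],[0,0,0],[0,0,0],[0,0,0],[0,0,0.027],[0,0,0],[0,0,0],[0,0,0],[0,0,0]]' --dp '[[9.3,-3.1,20],[9.3,-3.1,20],[9.3,-3.1,20],[9.3,-3.1,20],[9.3,-3.1,20],[0,0,20],[0,0,20],[0,0,15],[0,0,10],[0,0,0]]' --fingers '[-0.3,-0.2,-0.1,-0.1,-0.1,-0.1,-0.1,-0.1,-0.1,-0.1]'

```text
t: 10.4
position: [470.2, -251.5, 60.3]
orientation: [-3.139, -0.001, 1.35]
force: [-0.9, 0.2, 0.0]
finger_gap: 50.4
```

```bash
python3 - <<'E'
from h import *
to(470.8,-252,2,1.351)
E
```

```text
t 10.4 pos [ 470.2 -251.5   60.3] rpy [-3.139e+00 -1.000e-03  1.350e+00] F [-0.9  0.2  0. ] gap 50.4
tool dp [-0.4  0.8 58.3] rz -0.001
```

Call:
arm_command --rot '[[0,0,0],[0,0,0],[0,0,0],[0,0,0],[0,0,0],[0,0,0],[0,0,0],[0,0,0],[0,0,0],[0,0,0]]' --dp '[[0,0,10],[0,0,10],[0,0,10],[0,0,8],[0,0,7],[0,0,5],[0,0,4],[0,0,3],[0,0,1],[0,0,0]]' --fingers '[-0.1,-0.1,-0.1,-0.1,-0.1,-0.1,-0.1,-0.1,-0.1,-0.1]'

```text
t: 11.23
position: [471.0, -252.1, 3.8]
orientation: [-3.141, -0.0, 1.348]
force: [0.3, 1.0, 0.3]
finger_gap: 49.9
```

Call:
arm_command --rot '[[0,0,0],[0,0,0],[0,0,0],[0,0,0],[0,0,0],[0,0,0],[0,0,0],[0,0,0],[0,0,0],[0,0,0]]' --dp '[[0,0,0],[0,0,0],[0,0,0],[0,0,0],[0,0,0],[0,0,0],[0,0,0],[0,0,0],[0,0,0],[0,0,0]]' --fingers '[0.2,0.4,0.6,0.8,1,1,1,1,1,1]' --force 25

```text
t: 12.07
position: [471.1, -252.1, 4.0]
orientation: [3.141, 0.0, 1.348]
force: [0.2, -0.7, 2.7]
finger_gap: 12.9
```

The gap reads 12.9 mm on a 14 mm bar, so the fingers may be holding it near their very tips. I'll regrip 2 mm lower.

Call:
arm_command --rot '[[0,0,0],[0,0,0],[0,0,0],[0,0,0],[0,0,0],[0,0,0],[0,0,0],[0,0,0],[0,0,0],[0,0,0]]' --dp '[[0,0,0],[0,0,0],[0,0,0],[0,0,1],[0,0,1],[0,0,0.5],[0,0,0],[0,0,0],[0,0,0],[0,0,0]]' --fingers '[0.4,0.4,0.4,0.4,0.4,0.4,1,1,1,1]'

```text
t: 12.9
position: [471.0, -252.1, 1.4]
orientation: [-3.142, 0.0, 1.348]
force: [0.3, 0.2, -1.4]
finger_gap: 13.5
```

Call:
arm_command --rot '[[0,0,0],[0,0,0],[0,0,0],[0,0,0],[0,0,0],[0,0,0],[0,0,0],[0,0,0],[0,0,0],[0,0,0]]' --dp '[[0,0,0],[0,0,0],[0,0,0],[0,0,-2],[0,0,-3],[0,0,-5],[0,0,-5],[0,0,0],[0,0,0],[0,0,0]]' --fingers '[1,1,1,1,1,1,1,1,1,1]'

```text
t: 13.73
position: [471.0, -252.1, 16.5]
orientation: [3.141, 0.0, 1.348]
force: [0.0, 0.4, -1.5]
finger_gap: 13.7
```

```bash
python3 - <<'E'
from h import *
to(470.8,-252,120,1.351)
for n in ["scene","top"]:
    im,d=grab_frame(n);C=cam(n);P=cloud(C,d)
    hsv=cv2.cvtColor(im,cv2.COLOR_RGB2HSV); s=(hsv[...,1]<60)&(P[...,2]>10)&(P[...,2]<40)&(np.hypot(P[...,0]-471,P[...,1]+252)<75)
    w=P[s]
    r=(w[:,:2]-[471,-252])@[np.cos(1.35),np.sin(1.35)]; pr=(w[:,:2]-[471,-252])@[-np.sin(1.35),np.cos(1.35)]
    for a,b in [(-70,-45),(-45,-25),(25,45),(45,70)]:
        k=(r>a)&(r<b)&(abs(pr)<12); print(n,a,b,k.sum(),np.percentile(w[k][:,2],[50,90]).round(1) if k.any() else "", r[k].min() if k.any() else 0, r[k].max() if k.any() else 0)
    if n=="scene":
        u,v=proj(C,[471,-252,20])[0].astype(int); cv2.imwrite("pics/s4.png",cv2.resize(im[v-60:v+60,u-80:u+80],None,fx=4,fy=4)[:,:,::-1])
E
```

```text
t 13.7333 pos [ 471.  -252.1   16.5] rpy [3.141 0.    1.348] F [ 0.   0.4 -1.5] gap 13.7
tool dp [ 1.000e-01 -2.000e-01 -1.035e+02] rz -0.003
scene -70 -45 49 [26.4 29.1] -65.8001082963629 -45.65270501841501
scene -45 -25 50 [26.3 29.4] -44.97001751808694 -25.25365153372738
scene 25 45 0  0 0
scene 45 70 0  0 0
top -70 -45 0  0 0
top -45 -25 0  0 0
top 25 45 0  0 0
top 45 70 0  0 0
```

View pics/s4.png

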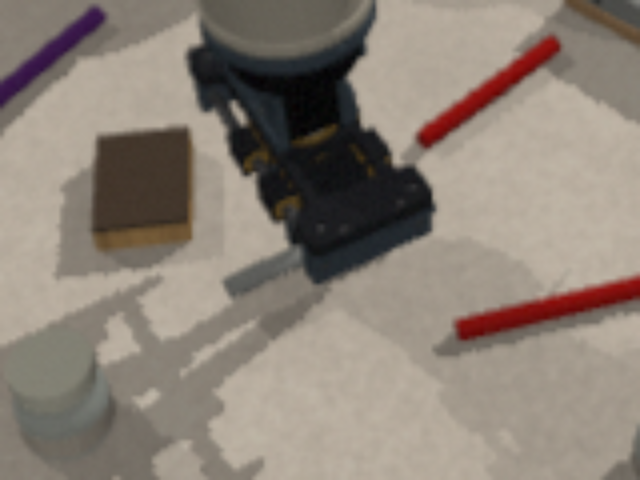

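The grip is sound: gap 13.7 mm, Fz -1.5 N which is the bar's weight, and the bar level in the crop, its end at (230,285). I'll lift and carry it.

Call:
arm_command --rot '[[0,0,0],[0,0,0],[0,0,-0.05],[0,0,-0.05],[0,0,-0.05],[0,0,-0.05],[0,0,-0.05],[0,0,-0.05],[0,0,-0.046],[0,0,0]]' --dp '[[0,0,-10],[0,0,-16],[0,0,-16],[0,0,-16],[0,0,-16],[0,0,-16],[0,0,-16],[0,0,-16],[0,0,-12],[0,0,-5]]' --fingers '[1,1,1,1,1,1,1,1,1,1]'

```text
t: 14.67
position: [471.5, -252.4, 157.6]
orientation: [3.14, 0.002, 1.696]
force: [0.7, 0.9, -0.8]
finger_gap: 13.5
```

```bash
python3 - <<'E'
from h import *
to(*world(40,0),110,PY+np.pi/2)
E
```

```text
t 14.6667 pos [ 471.5 -252.4  157.6] rpy [3.140e+00 2.000e-03 1.696e+00] F [ 0.7  0.9 -0.8] gap 13.5
tool dp [360.1 179.2  47.3] rz 0.002
```

Call:
arm_command --rot '[[0,0,0],[0,0,0],[0,0,0],[0,0,0],[0,0,0],[0,0,0],[0,0,0],[0,0,0],[0,0,0],[0,0,0]]' --dp '[[12,6,0],[24,12,0],[26,13,0],[26,13,0],[26,13,0],[26,13,0],[26,13,0],[26,13,0],[26,13,0],[26,13,0]]' --fingers '[1,1,1,1,1,1,1,1,1,1]'

```text
t: 15.5
position: [561.8, 7.3, 154.7]
orientation: [-3.14, -0.0, 1.692]
force: [0.2, -0.3, -1.2]
finger_gap: 13.0
```

Call:
arm_command --rot '[[0,0,0],[0,0,0],[0,0,0],[0,0,0],[0,0,0],[0,0,0],[0,0,0],[0,0,0],[0,0,0],[0,0,0]]' --dp '[[26,13,0],[26,13,0],[26,13,0],[20,10,0],[12,6,0],[6,3,0],[0,0,0],[0,0,0],[0,0,0],[0,0,0]]' --fingers '[1,1,1,1,1,1,1,1,1,1]'

```text
t: 16.33
position: [605.2, 126.1, 155.4]
orientation: [-3.141, 0.0, 1.692]
force: [-0.4, 0.4, -1.5]
finger_gap: 13.4
```

```bash
python3 - <<'E'
from h import *
to(*world(40,0),110,PY+np.pi/2)
s=read_state(); im,d=grab_frame("wrist"); C=cam("wrist",s); P=cloud(C,d); np.savez("pics/w5.npz",im=im,d=d); cv2.imwrite("pics/w5.png",im[:,:,::-1])
q=press(P.reshape(-1,3)).reshape(*d.shape,2); Z=P[...,2]
for y in (-62,62):
    k=(abs(q[...,1]-y)<3)&(abs(q[...,0])<95)
    for x in range(-90,92,4):
        b=k&(abs(q[...,0]-x)<2); 
        if b.sum()>2: print(y,x,round(float(np.median(Z[b])),1),end=" | ")
    print()
k=(abs(q[...,1]-74)<14)&(abs(q[...,0])<175)&(Z>38)&(Z<48); print("left rail",axis(q[k]),k.sum(), "line", np.polyfit(q[k][:,0],q[k][:,1],1))
k=(Z>80)&(abs(q[...,0]-120)<40)&(abs(q[...,1])<85)&(q[...,0]>90);print("roller",axis(q[k]),np.percentile(Z[k],95))
k=(Z>36)&(Z<45)&(abs(q[...,1])<52)&(abs(q[...,0]+50)<70);print("block",axis(q[k]),k.sum())
E
```

```text
t 16.3333 pos [605.2 126.1 155.4] rpy [-3.141  0.     1.692] F [-0.4  0.4 -1.5] gap 13.4
tool dp [ 1.2 -0.8 45.4] rz -0.002
-62 -90 38.5 | -62 -86 38.7 | -62 -82 38.5 | -62 -78 38.7 | -62 -74 38.9 | -62 -70 38.9 | -62 -66 38.5 | -62 -62 38.9 | -62 -58 38.7 | -62 -54 38.7 | -62 -50 35.0 | -62 -46 23.7 | -62 -42 22.9 | -62 -38 22.6 | -62 -34 23.2 | -62 -30 32.7 | -62 -26 37.9 | -62 -22 38.8 | -62 -18 38.4 | -62 -14 39.0 | -62 -10 34.5 | -62 -6 23.6 | -62 -2 22.5 | -62 2 22.6 | -62 34 162.1 | -62 46 163.2 | -62 82 38.1 | -62 86 38.8 | -62 90 38.5 | 
62 -90 38.4 | 62 -86 38.5 | 62 -82 38.8 | 62 -78 38.5 | 62 -74 38.6 | 62 -70 38.7 | 62 -66 38.6 | 62 -62 38.5 | 62 -58 38.3 | 62 -54 38.6 | 62 -50 35.1 | 62 -46 23.4 | 62 -42 22.4 | 62 -38 22.7 | 62 -34 23.0 | 62 -30 33.5 | 62 -26 38.0 | 62 -22 38.7 | 62 -18 38.5 | 62 -14 38.9 | 62 -10 35.1 | 62 -6 23.0 | 62 -2 22.8 | 62 2 22.5 | 62 6 22.6 | 62 10 31.5 | 62 14 37.2 | 62 18 38.5 | 62 22 38.8 | 62 26 38.5 | 62 30 35.3 | 62 34 162.3 | 62 38 166.5 | 62 42 167.2 | 62 46 164.4 | 62 50 31.3 | 62 54 37.8 | 62 58 38.7 | 62 62 38.6 | 62 66 38.5 | 62 70 38.6 | 62 74 38.6 | 62 78 38.9 | 62 82 38.8 | 62 86 38.4 | 62 90 38.7 | 
left rail ((0.8364410400390625, 73.29141998291016), (25.74492835998535, 330.9572448730469), 89.98889923095703) 6741 line [-7.26091857e-03  7.62327127e+01]
roller ((114.873291015625, 14.558589935302734), (140.2781219482422, 50.277523040771484), 89.14153289794922) 276.51952918039217
block ((-47.00210952758789, 3.436656951904297), (70.6319808959961, 98.67639923095703), 1.98038911819458) 6923
```

View pics/w5.png

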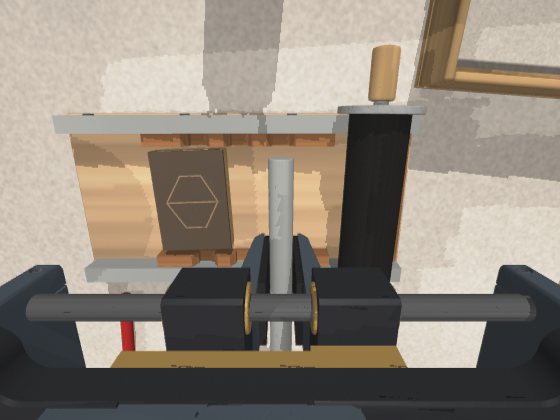

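The wrist view shows the bar along the notch direction, its left end at (281,160). The block is at (195,200) and the roller is parked at (375,190). The rack notches come out at -40.2, -0.2 and 39.8, so the press frame is good to under 1 mm. The last check is the bar's sideways centring.

```bash
python3 - <<'E'
from h import *
s=read_state(); z=np.load("pics/w5.npz"); d=z["d"]; C=cam("wrist",s); P=cloud(C,d); q=press(P.reshape(-1,3)).reshape(*d.shape,2); Z=P[...,2]
k=(Z>150)&(Z<175)&(abs(q[...,0]-40)<9)&(q[...,1]>25); b=q[k]; print("bar end",np.percentile(b[:,1],[98,100]),axis(b),np.percentile(Z[k],95)); print("tcp press",press(s["position"]))
top=b[Z[k]>np.percentile(Z[k],60)]; print("slope",np.polyfit(top[:,1],top[:,0],1))
for sg in (1,-1):
    for lo,hi,n in ((36,40.2,"rack"),(40.8,46,"rail")):
        y=sg*q[...,1]; k=(Z>lo)&(Z<hi)&(q[...,0]>-90)&(q[...,0]<-55)&(y>52)&(y<95); print(sg,n,np.percentile(y[k],[1,2,50,98,99]).round(1),k.sum())
to(*world(39.8,0),110,PY+np.pi/2)
E
```

```text
bar end [63.10340373 63.37207764] ((40.98612594604492, 44.18797302246094), (38.348777770996094, 13.96447467803955), 89.37879180908203) 169.09561690212928
tcp press [[40.85708084 -1.08378942]]
slope [-1.12135683e-02  4.14748056e+01]
1 rack [52.4 53.3 64.2 69.6 69.6] 496
1 rail [52.6 53.5 78.5 86.3 86.3] 761
-1 rack [53.3 53.4 59.4 65.9 66. ] 393
-1 rail [65.5 65.6 72.  80.7 81. ] 299
t 16.3833 pos [605.3 126.2 155.5] rpy [-3.141  0.     1.692] F [ 0.1 -0.1 -1.1] gap 13.1
tool dp [ 1.1 -1.1 45.5] rz -0.002
```

Sideways, the rails' middle sits about 2 mm left of my frame's zero, and the bar is about 0.7 mm right of it. So I shift +2.5 mm and bring the bar down to just above the racks.

Call:
arm_command --rot '[[0,0,0.01],[0,0,0],[0,0,0],[0,0,0],[0,0,0],[0,0,0],[0,0,0],[0,0,0],[0,0,0],[0,0,0]]' --dp '[[2.5,-1.1,8],[0,0,14],[0,0,14],[0,0,14],[0,0,14],[0,0,14],[0,0,13],[0,0,10],[0,0,6],[0,0,0]]' --fingers '[1,1,1,1,1,1,1,1,1,1]'

```text
t: 17.22
position: [603.3, 129.4, 47.1]
orientation: [-3.14, 0.0, 1.683]
force: [-1.1, -0.1, -1.6]
finger_gap: 13.3
```

```bash
python3 - <<'E'
from h import *
to(*world(39.8,1.6),23.4,PY+np.pi/2-.01)
E
```

```text
t 17.2167 pos [603.3 129.4  47.1] rpy [-3.14   0.     1.683] F [-1.1 -0.1 -1.6] gap 13.3
tool dp [-0.7  0.6 23.7] rz -0.001
```

Call:
arm_command --rot '[[0,0,0],[0,0,0],[0,0,0],[0,0,0],[0,0,0],[0,0,0],[0,0,0],[0,0,0],[0,0,0],[0,0,0]]' --dp '[[0,0.6,3],[0,0,3],[0,0,3],[0,0,3],[0,0,3],[0,0,2],[0,0,2],[0,0,1],[0,0,0],[0,0,0]]' --fingers '[1,1,1,1,1,1,1,1,1,1]' --force 12

```text
t: 18.05
position: [604.7, 129.7, 28.4]
orientation: [-3.142, 0.0, 1.684]
force: [0.4, -0.8, -1.5]
finger_gap: 13.8
```

Call:
arm_command --rot '[[0,0,0],[0,0,0],[0,0,0],[0,0,0],[0,0,0],[0,0,0],[0,0,0],[0,0,0],[0,0,0],[0,0,0]]' --dp '[[0,0,1],[0,0,0.7],[0,0,0.6],[0,0,0.5],[0,0,0.4],[0,0,0],[0,0,0],[0,0,0],[0,0,0],[0,0,0]]' --fingers '[1,1,1,1,1,1,1,1,1,1]'

```text
t: 18.88
position: [604.7, 129.7, 25.2]
orientation: [3.142, 0.0, 1.684]
force: [-1.2, -1.0, -2.2]
finger_gap: 13.4
```

Call:
arm_command --rot '[[0,0,0],[0,0,0],[0,0,0],[0,0,0],[0,0,0],[0,0,0],[0,0,0],[0,0,0],[0,0,0],[0,0,0]]' --dp '[[0,0,0.4],[0,0,0.4],[0,0,0.4],[0,0,0.4],[0,0,0.3],[0,0,0],[0,0,0],[0,0,0],[0,0,0],[0,0,0]]' --fingers '[1,1,1,1,1,1,1,1,1,1]'

```text
t: 19.72
position: [604.7, 129.7, 23.3]
orientation: [-3.142, 0.0, 1.684]
force: [-0.9, -0.4, 0.4]
finger_gap: 13.5
```

Fz has gone from -1.5 to +0.4, so the bar is on the notch floors. I'll open gently, then rise.

Call:
arm_command --rot '[[0,0,0],[0,0,0],[0,0,0],[0,0,0],[0,0,0],[0,0,0],[0,0,0],[0,0,0],[0,0,0],[0,0,0]]' --dp '[[0,0,0],[0,0,0],[0,0,0],[0,0,0],[0,0,0],[0,0,0],[0,0,0],[0,0,0],[0,0,0],[0,0,0]]' --fingers '[0.66,0.62,0.58,0.54,0.5,0.45,0.4,0.4,0.4,0.4]'

```text
t: 20.55
position: [604.7, 129.7, 23.3]
orientation: [-3.142, 0.0, 1.684]
force: [-0.6, -0.8, 0.9]
finger_gap: 27.1
```

Call:
arm_command --rot '[[0,0,0],[0,0,0],[0,0,0],[0,0,0],[0,0,0],[0,0,0],[0,0,0],[0,0,0],[0,0,0],[0,0,0]]' --dp '[[0,0,-5],[0,0,-10],[0,0,-14],[0,0,-16],[0,0,-16],[0,0,-16],[0,0,-16],[0,0,-16],[0,0,-12],[0,0,0]]' --fingers '[0.4,0.4,0.4,0.4,0.4,0.4,0.4,0.4,0.4,0.4]'

```text
t: 21.38
position: [606.1, 129.9, 147.8]
orientation: [3.137, -0.0, 1.684]
force: [-0.1, -0.1, 0.8]
finger_gap: 27.5
```

```bash
cat > chk.py <<'E'
from h import *
import sys
s=read_state(); im,d=grab_frame("wrist"); C=cam("wrist",s); P=cloud(C,d); cv2.imwrite(sys.argv[1],im[:,:,::-1])
q=press(P.reshape(-1,3)).reshape(*d.shape,2); Z=P[...,2]; hsv=cv2.cvtColor(im,cv2.COLOR_RGB2HSV)
k=(hsv[...,1]<60)&(Z>27)&(Z<41)&(abs(q[...,0]-40)<14)&(abs(q[...,1])<70)
print("bar",axis(q[k]),k.sum(),"z top",[np.percentile(Z[k&(q[...,1]*g>20)],90).round(1) if (k&(q[...,1]*g>20)).sum()>5 else None for g in (1,-1)],"slope",np.polyfit(q[k][:,1],q[k][:,0],1))
k=(Z>36)&(Z<45)&(abs(q[...,1])<54)&(q[...,0]<36)&(q[...,0]>-110)
n,l,st,c=cv2.connectedComponentsWithStats(k.astype(np.uint8)); k=l==1+st[1:,4].argmax(); print("block",axis(q[k]),k.sum(),"z",np.median(Z[k]))
k=(Z>70)&(Z<100)&(abs(q[...,0]-120)<45)&(q[...,1]>20)&(q[...,1]<84);print("roller",axis(q[k]),np.percentile(Z[k],98)); kk=k&(Z>np.percentile(Z[k],60)); print(np.polyfit(q[kk][:,1],q[kk][:,0],1))
E
python3 chk.py pics/w6.png; python3 -c "
from h import *
to(*world(-115,1),110,PY)"
```

```text
bar ((41.8680534362793, -0.13866424560546875), (133.5482940673828, 27.679231643676758), 88.40998840332031) 1884 z top [np.float64(36.8), np.float64(37.3)] slope [5.90144832e-03 4.08338923e+01]
block ((-47.115230560302734, 4.534473419189453), (70.98297119140625, 100.29898071289062), 1.8084732294082642) 7377 z 40.65474850341286
roller ((122.17800903320312, 51.81379318237305), (63.820465087890625, 47.72355270385742), 89.51139831542969) 88.1483622452234
[5.37617289e-03 1.21797956e+02]
t 21.4333 pos [605.5 129.8 146.2] rpy [ 3.139 -0.     1.684] F [ 0.1  0.1 -0.1] gap 27.3
tool dp [  -3.  -156.6   35.7] rz 1.561
```

View pics/w6.png

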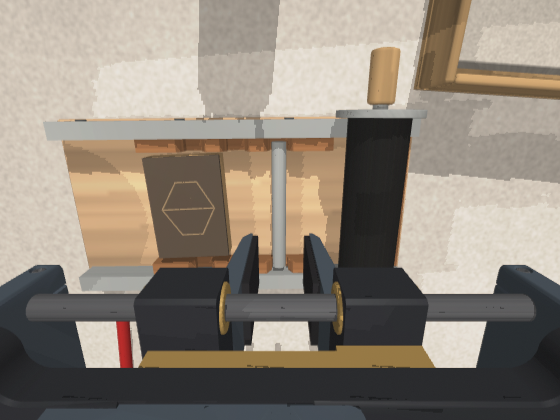

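The wrist view shows the bar in the far notches, from (279,140) to (280,270), level with its top at about 36–37 mm. The roller is parked at (375,190). The block is centred at press (-47, +4), skewed 1.8°. Now I turn the jaws across the press so the fingers push the block at two points.

Call:
arm_command --rot '[[0,0,0.11],[0,0,0.11],[0,0,0.11],[0,0,0.11],[0,0,0.11],[0,0,0.11],[0,0,0.11],[0,0,0.11],[0,0,0.11],[0,0,0.11]]' --dp '[[0,0,0],[0,0,0],[0,0,0],[0,0,0],[0,0,0],[0,0,0],[0,0,0],[0,0,0],[0,0,0],[0,0,0]]' --fingers '[0.2,0,-0.2,-0.32,-0.32,-0.32,-0.32,-0.32,-0.32,-0.32]'

```text
t: 22.27
position: [604.2, 129.6, 143.6]
orientation: [-3.141, 0.001, 0.578]
force: [0.4, -0.1, -0.3]
finger_gap: 60.5
```

Call:
arm_command --rot '[[0,0,0.11],[0,0,0.11],[0,0,0.11],[0,0,0.11],[0,0,0.02],[0,0,0],[0,0,0],[0,0,0],[0,0,0],[0,0,0]]' --dp '[[0,0,0],[0,0,0],[0,0,0],[0,0,0],[0,0,0],[-30,0,0],[-30,0,0],[-32,0,0],[-32,0,0],[-32,0,0]]' --fingers '[-0.32,-0.32,-0.32,-0.32,-0.32,-0.32,-0.32,-0.32,-0.32,-0.32]'

```text
t: 23.1
position: [448.0, 110.2, 144.0]
orientation: [3.142, 0.001, 0.127]
force: [0.6, -0.7, 0.3]
finger_gap: 59.9
```

```bash
python3 - <<'E'
from h import *
to(*world(-118,3),23,PY)
E
```

```text
t 23.1 pos [448.  110.2 144. ] rpy [3.142e+00 1.000e-03 1.270e-01] F [ 0.6 -0.7  0.3] gap 59.9
tool dp [ -0.7  -0.7 121. ] rz 0.004
```

Call:
arm_command --rot '[[0,0,0.003],[0,0,0],[0,0,0],[0,0,0],[0,0,0],[0,0,0],[0,0,0],[0,0,0],[0,0,0],[0,0,0]]' --dp '[[0,0,14],[0,0,16],[0,0,16],[0,0,16],[0,0,16],[0,0,15],[0,0,12],[0,0,9],[0,0,6],[0,0,1]]' --fingers '[-0.32,-0.32,-0.32,-0.32,-0.32,-0.32,-0.32,-0.32,-0.32,-0.32]'

```text
t: 23.93
position: [449.4, 110.3, 22.5]
orientation: [3.142, 0.001, 0.122]
force: [-0.4, 0.2, -0.2]
finger_gap: 59.8
```

Call:
arm_command --rot '[[0,0,0],[0,0,0],[0,0,0],[0,0,0],[0,0,0],[0,0,0],[0,0,0],[0,0,0],[0,0,0],[0,0,0]]' --dp '[[3,0,0],[4,0,0],[4,0,0],[4,0,0],[4,0,0],[4,0,0],[4,0,0],[4,0,0],[3,0,0],[2,0,0]]' --fingers '[-0.32,-0.32,-0.32,-0.32,-0.32,-0.32,-0.32,-0.32,-0.32,-0.32]'

```text
t: 24.77
position: [486.0, 114.8, 23.3]
orientation: [-3.142, -0.0, 0.121]
force: [-2.2, -0.0, 1.8]
finger_gap: 60.7
```

```bash
python3 chk.py pics/w7.png; python3 -c "
from h import *
to(*world(-54,3),23,PY);print(press(read_state()['position']))"
```

```text
bar ((36.56831741333008, 0.24100494384765625), (27.763916015625, 140.14088439941406), 3.007091760635376) 9323 z top [np.float64(36.8), np.float64(37.2)] slope [2.37518082e-03 3.96858813e+01]
block ((-42.258705139160156, 3.6792945861816406), (100.6156234741211, 101.6057357788086), 89.93803405761719) 26615 z 40.61612983513547
t 24.8167 pos [486.4 114.8  23.3] rpy [ 3.142e+00 -1.000e-03  1.210e-01] F [0.9 0.1 0.6] gap 60.4
tool dp [24.6 -0.9  0.3] rz -0.002
[[-78.55318567   2.20354792]]Traceback (most recent call last):
  File "chk.py", line 9, in <module>
    k=(Z>70)&(Z<100)&(abs(q[...,0]-120)<45)&(q[...,1]>20)&(q[...,1]<84);print("roller",axis(q[k]),np.percentile(Z[k],98)); kk=k&(Z>np.percentile(Z[k],60)); print(np.polyfit(q[kk][:,1],q[kk][:,0],1))
                                                                                                  ~~~~~~~~~~~~~^^^^^^^^^
    return _quantile_unchecked(
        a, q, axis, out, overwrite_input, method, keepdims, weights)
    return _ureduce(a,
                    func=_quantile_ureduce_func,
    ...<5 lines>...
                    overwrite_input=overwrite_input,
                    method=method)
    r = func(a, **kwargs)
    result = _quantile(arr,
                       quantiles=q,
    ...<2 lines>...
                       out=out,
                       weights=wgt)
    slices_having_nans = np.isnan(arr[-1, ...])
                                  ~~~^^^^^^^^^
IndexError: index -1 is out of bounds for axis 0 with size 0
```

View pics/w7.png

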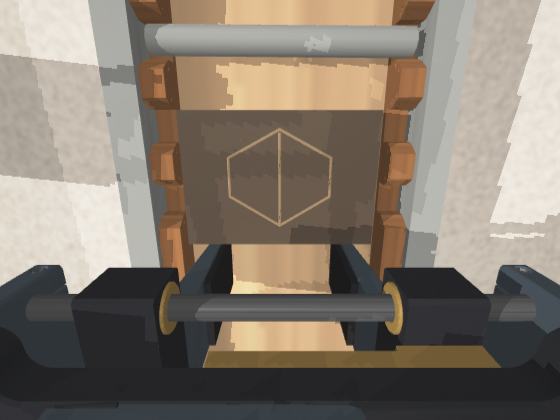

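The wrist view shows the block square between the racks, its far edge at row 110 and the bar at rows 25–57, with the fingers behind the block at row 245. I'll measure the remaining gap.

```bash
cat > gap.py <<'E'
from h import *
s=read_state(); im,d=grab_frame("wrist"); C=cam("wrist",s); P=cloud(C,d); q=press(P.reshape(-1,3)).reshape(*d.shape,2); Z=P[...,2]; hsv=cv2.cvtColor(im,cv2.COLOR_RGB2HSV).astype(int)
m=(hsv[...,2]<125)&(hsv[...,1]>20)&(Z>37)&(Z<44)&(abs(q[...,1]-3)<48)&(q[...,0]>-110)&(q[...,0]<38)
f=[];n=[];b=[]
for y in range(-36,41,6):
    k=m&(abs(q[...,1]-y)<1.5)
    if k.sum()>5: f.append((y,np.percentile(q[k][:,0],99)))
    k=(hsv[...,1]<75)&(Z>28)&(Z<40)&(abs(q[...,1]-y)<1.5)&(abs(q[...,0]-40)<12)&(q[...,0]>(f[-1][1]+.7 if f else 28))
    if k.sum()>5: t=Z[k]>np.percentile(Z[k],80); b.append((y,np.median(q[k][t][:,0]),np.percentile(Z[k],95)))
f,b=np.array(f),np.array(b)
print("block far edge x",f[:,1].round(1),"fit",np.polyfit(f[:,0],f[:,1],1).round(3)); print("bar ridge x",b[:,1].round(1),"z",b[:,2].round(1),"fit",np.polyfit(b[:,0],b[:,1],1).round(3))
print("block_head->bar",(np.median(b[:,1])-np.median(f[:,1])).round(2),"tcp press",press(s["position"]).round(2)); to(*world(-54,3),23,PY)
E
python3 gap.py
```

```text
block far edge x [8.3 8.4 8.4 8.4 7.9 7.9 7.9 7.9 7.9 8.  8.  8.  8.4] fit [-4.000e-03  8.108e+00]
bar ridge x [40.1 39.5 39.9 40.2 39.8 40.  40.5 40.2 40.8 40.  40.7 40.8 40.5] z [37.2 37.3 37.3 37.1 37.  37.2 37.1 37.2 37.1 37.3 37.2 37.  36.9] fit [1.2000e-02 4.0223e+01]
block_head->bar 32.21 tcp press [[-78.55   2.2 ]]
t 24.8667 pos [486.2 114.8  23.3] rpy [ 3.142e+00 -1.000e-03  1.210e-01] F [ 0.  -0.9 -0. ] gap 60.4
tool dp [24.7 -0.9  0.3] rz -0.002
```

Call:
arm_command --rot '[[0,0,0],[0,0,0],[0,0,0],[0,0,0],[0,0,0],[0,0,0],[0,0,0],[0,0,0],[0,0,0],[0,0,0]]' --dp '[[2,0,0],[3,0,0],[3,0,0],[3,0,0],[3,0,0],[3,0,0],[2,0,0],[2,0,0],[1,0,0],[0,0,0]]' --fingers '[-0.32,-0.32,-0.32,-0.32,-0.32,-0.32,-0.32,-0.32,-0.32,-0.32]'

```text
t: 25.7
position: [507.8, 117.4, 23.3]
orientation: [3.142, -0.0, 0.121]
force: [0.0, -1.2, 0.0]
finger_gap: 60.3
```

```bash
python3 gap.py
```

```text
block far edge x [30.  29.9 29.7 29.8 30.  29.5 29.5 29.5 29.5 29.5 29.6 29.8 30. ] fit [-2.0000e-03  2.9726e+01]
bar ridge x [40.6 40.6 39.7 39.7 40.9 40.2 40.6 40.7 40.7 40.4 40.7 40.6 40.9] z [37.3 36.9 37.1 36.8 37.  36.8 37.2 36.9 37.  36.9 36.9 37.1 36.9] fit [7.0000e-03 4.0473e+01]
block_head->bar 10.86 tcp press [[-56.95   2.15]]
t 25.75 pos [507.7 117.4  23.3] rpy [ 3.142 -0.     0.121] F [-0.2 -0.5 -0.3] gap 60.6
tool dp [ 3.1 -0.8  0.3] rz -0.002
```

Call:
arm_command --rot '[[0,0,0],[0,0,0],[0,0,0],[0,0,0],[0,0,0],[0,0,0],[0,0,0],[0,0,0],[0,0,0],[0,0,0]]' --dp '[[0.5,0,0],[0.5,0,0],[0.5,0,0],[0.5,0,0],[0.5,0,0],[0.5,0,0],[0.5,0,0],[0,0,0],[0,0,0],[0,0,0]]' --fingers '[-0.32,-0.32,-0.32,-0.32,-0.32,-0.32,-0.32,-0.32,-0.32,-0.32]'

```text
t: 26.58
position: [511.0, 117.8, 23.3]
orientation: [-3.142, -0.0, 0.121]
force: [-0.0, -0.1, 0.1]
finger_gap: 60.5
```

```bash
python3 gap.py
```

```text
block far edge x [33.2 33.2 33.2 33.2 33.2 33.2 33.2 33.3 33.3 33.3 33.3 33.3 33.3] fit [1.0000e-03 3.3236e+01]
bar ridge x [41.1 41.1 40.7 40.7 41.6 41.1 41.1 40.7 41.4 40.7 41.4 41.2 41.2] z [37.1 37.1 37.1 37.1 37.2 37.  37.1 37.  37.  37.  37.1 37.1 37.1] fit [3.0000e-03 4.1073e+01]
block_head->bar 7.88 tcp press [[-53.72   2.16]]
t 26.6333 pos [511.  117.8  23.3] rpy [-3.142 -0.     0.121] F [-0.7 -0.7  0.2] gap 60.1
tool dp [-0.3 -0.8  0.3] rz -0.002
```

Call:
arm_command --rot '[[0,0,0],[0,0,0],[0,0,0],[0,0,0],[0,0,0],[0,0,0],[0,0,0],[0,0,0],[0,0,0],[0,0,0]]' --dp '[[0.2,0,0],[0.2,0,0],[0.2,0,0],[0.2,0,0],[0,0,0],[0,0,0],[0,0,0],[0,0,0],[0,0,0],[0,0,0]]' --fingers '[-0.32,-0.32,-0.32,-0.32,-0.32,-0.32,-0.32,-0.32,-0.32,-0.32]'

```text
t: 27.47
position: [511.8, 117.9, 23.3]
orientation: [3.142, -0.0, 0.121]
force: [-1.0, 0.0, -0.1]
finger_gap: 60.2
```

```bash
python3 gap.py
```

```text
block far edge x [34.  34.  33.9 34.  34.  34.  34.  34.  34.  34.  34.  34.  34. ] fit [1.0000e-03 3.3987e+01]
bar ridge x [41.9 41.9 41.4 41.9 41.9 41.4 41.8 42.4 42.  41.5 42.4 42.3 42. ] z [37.2 36.9 37.  37.2 36.9 37.  37.2 36.8 37.  37.  36.9 37.1 37.1] fit [6.0000e-03 4.1905e+01]
block_head->bar 7.91 tcp press [[-52.96   2.15]]
t 27.5167 pos [511.8 117.9  23.3] rpy [ 3.142 -0.     0.121] F [-0.9  0.3 -0.8] gap 59.9
tool dp [-1.1 -0.8  0.3] rz -0.002
```

The bar's ridge moved along with the block by 0.8 mm while the distance stayed constant, so they are touching, and the bar is still on the notch floors. I'll back off and rise.

Call:
arm_command --rot '[[0,0,0],[0,0,0],[0,0,0],[0,0,0],[0,0,0],[0,0,0],[0,0,0],[0,0,0],[0,0,0],[0,0,0]]' --dp '[[-2,0,0],[-5,0,0],[-7,0,0],[-6,0,0],[0,0,-10],[0,0,-16],[0,0,-18],[0,0,-18],[0,0,-18],[0,0,-18]]' --fingers '[-0.32,-0.32,-0.32,-0.32,-0.32,-0.32,-0.32,-0.32,-0.32,-0.32]'

```text
t: 28.35
position: [491.7, 115.5, 123.0]
orientation: [-3.142, -0.0, 0.121]
force: [0.2, 0.0, 0.0]
finger_gap: 59.7
```

Call:
arm_command --rot '[[0,0,0],[0,0,0],[0,0,0],[0,0,0],[0,0,0],[0,0,0],[0,0,0],[0,0,0],[0,0,0],[0,0,0]]' --dp '[[0,0,-18],[0,0,-18],[0,0,-18],[0,0,-18],[0,0,-10],[0,0,0],[0,0,0],[0,0,0],[0,0,0],[0,0,0]]' --fingers '[-0.32,-0.32,-0.32,-0.32,-0.32,-0.32,-0.32,-0.32,-0.32,-0.32]'

```text
t: 29.18
position: [491.4, 115.5, 202.6]
orientation: [-3.142, 0.001, 0.121]
force: [-0.7, -0.2, -0.6]
finger_gap: 60.0
```

```bash
python3 gap.py; python3 - <<'E'
from h import *
s=read_state(); im,d=grab_frame("wrist"); C=cam("wrist",s); P=cloud(C,d); cv2.imwrite("pics/w8.png",im[:,:,::-1])
q=press(P.reshape(-1,3)).reshape(*d.shape,2); Z=P[...,2]
k=(Z>75)&(Z<100)&(abs(q[...,0]-120)<40)&(abs(q[...,1])<80); t=k&(Z>np.percentile(Z[k],70))
print("roller ztop",np.percentile(Z[k],[90,98]),"ridge",np.polyfit(q[t][:,1],q[t][:,0],1))
E
```

```text
block far edge x [33.4 33.5 33.4 33.4 33.4 32.7 33.5 33.5 33.5 33.5 33.5 33.5 33.6] fit [2.0000e-03 3.3423e+01]
bar ridge x [42.4 40.9 41.9 41.4 42.4 41.  41.5 41.4 42.4 42.5 43.  41.5 42.9] z [37.1 37.5 37.  37.3 36.8 37.1 37.4 37.2 37.4 37.1 37.3 36.9 37.5] fit [1.2000e-02 4.1932e+01]
block_head->bar 8.45 tcp press [[-73.47   2.22]]
t 29.2333 pos [491.5 115.4 202.7] rpy [3.142e+00 1.000e-03 1.210e-01] F [0.2 0.3 0.3] gap 59.8
tool dp [ 19.6  -0.9 179.7] rz -0.002
roller ztop [80.00397018 80.94278708] ridge [3.21961898e-03 1.03553169e+02]
```

View pics/w8.png

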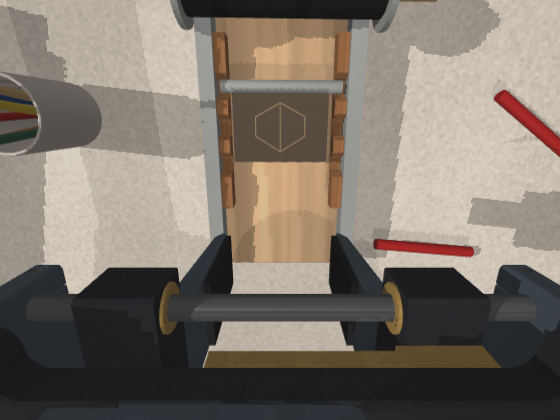

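The view shows the block touching the bar squarely, the block's far edge and the bar meeting at row 92, and the bar seated in the notches from (222,86) to (342,86). The roller, at the top edge, is only partly in view, so I check it with the fixed cameras.

```bash
python3 - <<'E'
from h import *
for n in ("scene","top"):
    im,d=grab_frame(n);C=cam(n);P=cloud(C,d);q=press(P.reshape(-1,3)).reshape(*d.shape,2);Z=P[...,2]
    k=(Z>82)&(Z<95)&(abs(q[...,0]-120)<40)&(abs(q[...,1])<80); t=k&(Z>np.percentile(Z[k],60)) if k.any() else k
    if k.sum()>20: print(n,k.sum(),"ztop",np.percentile(Z[k],[50,90]).round(1),"ridge",np.polyfit(q[t][:,1],q[t][:,0],1).round(3))
    if n=="top":
        z0=np.load("pics/top0.npz")["im"].astype(int)
        for nm,(u,v) in dict(jar=(347,108),jar2=(447,218),pot=(105,178),baren=(403,128),spare=(389,266)).items():
            print(nm,np.abs(im[v-18:v+18,u-18:u+18].astype(int)-z0[v-18:v+18,u-18:u+18]).mean().round(1))
sign_off()
E
```

```text
scene 435 ztop [84.6 86.9] ridge [1.30000e-02 1.21808e+02]
top 188 ztop [85.2 88.6] ridge [-3.80000e-02  1.15416e+02]
jar 5.1
jar2 13.8
pot 20.4
baren 4.6
spare 5.0
the job is handed in; nothing more can be done
```

The press is set up for the next print and I handed the job in at about 29.4 s of the 64 s allowed. `sign_off()` gives no verdict, so the success of each step rests on the camera checks below.

**What I did:**
- **Roller:** I rolled it along the rails between loosely set fingers and parked it in the far saddles.
- **Bar:** I picked up the steel bar, after one regrip 2 mm lower, and laid it in the notches nearest the roller.
- **Block:** I pushed it square against the bar with two spread fingers, then drew the gripper clear.

**Last checks:**

| Thing | Measured | Wanted |
|---|---|---|
| Roller top height | about 86 mm | 86 mm when parked |
| Roller position along the press | about 122 mm (scene camera and an earlier wrist view) | 120 ± 4 mm |
| Bar top height | about 37 mm (racks read about 0.6 mm high too) | 36 ± 2.5 mm |
| Bar position along the press | about 41.5–42 mm | 40 ± 5 mm |
| Bar skew | about 0.01 rad | below 0.04 rad |
| Block far end to bar centre | 7.9 mm while touching, 8.5 mm after backing off (noisier view) | 4 to 10 mm |
| Block skew | about 0.002 rad | below 0.05 rad |

**Checks that disagreed or were weak:**
- **Roller:** the top camera's last reading gave 115 mm and a skew of -0.04 rad, both outside the limits. It had few points; I think part of the barrel was hidden, so I trusted the other two views. The final wrist view showed only the barrel's near flank, so it doesn't settle the question.
- **Other things on the table:** around the white-lidded jar and the pencil pot the picture changed more than elsewhere. I put that down to shadows and did not check it further; the arm never came near the pot, and over the jar it stayed above its height.

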